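# Hold the instrument box open for the vet

## Robot

A 7-joint arm with a two-finger parallel gripper is mounted at the origin on the work surface. World frame = base frame: x ahead of the robot, y to its left, z up, the work surface at z = 0. Lengths are in m, angles in rad, forces in N, time in s.
With the tool pointing down it reaches from about 0.4 to 0.85 m from the base axis. Payload 10.4 kg.
Tool frame: the origin (TCP) lies between the finger pads; the fingertips stand 11 mm ahead of it and the grasp point (between the pads) lies 8 mm behind it (r.tcp_to_tips is the distance from the TCP to the fingertips, in m); z points along the fingers, y is the line along which they close (so a half turn about z gives the same grasp; the last joint's range is limited). The gripper opens to 87 mm and grips with 3 to 60 N. Pads are 19 mm wide; open, the fingers measure 117 mm over their backs; the gripper's body (75 mm by 190 mm) begins 51 mm behind the grasp point.
Start: joints at [1.303, 0.332, -0.065, 1.46, 0.022, 1.35, -0.088], TCP at [0.151, -0.606, 0.234] pointing down, gripper open.
Joint ranges: [-2.6, 2.6], [-0.5, 2.12], [-1.47, 1.34], [0.16, 2.42], [-1.27, 4.41], [0.06, 2.06], [-2.6, 2.6]. Speed limits (rad/s): [2.22, 2.22, 2.79, 2.79, 3.14, 3.14, 3.14].

## Interface

Orientations are given as a unit quaternion [x, y, z, w].
In Python, from bench import r gives the robot as it stands. The module is installed in compiled form; this text tells all that it offers.
- The arm moves only by the shell command python3 -m crank 'ROWS' [FORCE]. ROWS is JSON, a list of rows, each an object of numbers: "claw": the closure, from -1 (fully open) to 1 (shut); "dx", "dy", "dz": the shift along the tool's x, y, z each as a share of 3 cm, from -1 to 1; "ax", "ay", "az": the turn, a rotation vector about the tool's x, y, z each as a share of 6 degrees, from -1 to 1. A call has 1 to 8 rows; each row shifts and turns the commanded pose from where the row before left it, along the tool's axes as they then stand; what a row does not reach is not made up. A row lasts 1/12 s, in which the tool goes at most 41.7 mm and 7.16 degrees, less where a joint would pass 70% of its speed; a pose out of reach is approached as far as the arm can. A call with a number of a shift or a turn outside -1 to 1 is refused whole. A call with a gripper value outside its range is refused whole. The fingers move at their own pace and stop on an object; FORCE is the grip in N (left out, the last holds). Time passes only in rows, so rows that do not move let the fingers close. It gives the time, the measured TCP pose, the force, the opening and the grip force at its end, in the units of the state.
- r.read_state(): the state, without advancing time (a new reading comes with each control period).
- r.camera(name): name is "side" or "top"; returns a dict with "color" (480x640x3 uint8, red, green, blue), "mtx" (3x3 intrinsics, pixels), "R" (3x3) and "t" (3): a world point X has camera coordinates R X + t. Camera axes: x right, y down, z forward; pixel columns grow to the right and rows downward; lengths in m; the calibration is good to about 2 mm. A picture is of the moment at which its call begins. There is no depth.
- r.close_job(): hands the job in; it is judged then, once.
The state is a dict: "time": time; "joint_positions": joint angles; "joint_vel": joint speeds; "joint_torque": joint torques, N m; "ee_pos": TCP position; "eef_rot": TCP orientation; "ft_force": force on the tool from outside, world axes, zero at the start; "torque": the same for the moment, N m; "width": finger opening in m; "grip_force": force on a finger pad.
Only numpy, scipy, OpenCV 4.12 (cv2) and the standard library are available. Lean on these libraries where they do the work, as an engineer would, in place of code of your own. Each camera call takes 0.05 s, during which the arm holds its last target. There are 200 camera calls.

## Task

Somebody left a glass vial standing on the lid of the steel instrument box: pick it up gently and set it down upright in the white tray, without disturbing the vial already there. Then raise the box's lid to 60 degrees from shut and finish holding it there, still and with your gripper carrying it, so that the vet can reach in with both hands: the lid falls shut if let go, and it must never swing back towards upright (80 degrees or more), nor may the bottles behind the box be disturbed.

Things in the scene. Friction and masses are not known exactly. Their poses are not given: they have to be found in the camera images.
- box: Stainless-steel instrument box, fixed to the black counter: 150 mm deep (its own x) by 220 mm wide (its y) by 58 mm high, walls 3 mm. Origin at the centre of its underside; own z up, own -x is the front, towards the robot, where the lid opens. The lid (4 mm steel sheet with a 10 mm turned-down skirt; 0.36 kg, give or take a quarter) covers it, 156 mm deep by 227 mm wide; when shut its flat upper face is 62 mm above the counter
- lid (a joint): opening angle of the box's lid, rad: 0 shut, growing as the front edge rises, stop at 1.85; 60 degrees is 1.047. The hinge is free, without spring or friction, so the lid falls shut under its own weight (about 2 N lifts it at the knob)
- hinge (a point): middle of the lid's hinge line, on the far rim of the box 80 mm from its centre along the box's +x and 58 mm above the counter; the line runs along the box's y axis
- knob (a point): centre of the red knob on the lid: an upright cylinder 22 mm across and 28 mm high on a short stem, on the middle line of the lid, 18 mm in from the front edge; its top is 37 mm above the lid's face. This point lies 24 mm above the lid's face and 140 mm from the hinge line (measured along the lid), and moves with the lid
- vial: the vial to move: amber glass with a paper and blue label and a white cap, 42 mm across, straight-sided up to 45 mm, cap 28 mm across, 72 mm high in all, 0.11 kg, give or take a third; stands on the rear half of the shut lid. Origin at the centre of its underside, own z up. Thin glass: a grip of more than 45 N on each side, pressing it down with more than 60 N, or a drop of more than 15 mm, breaks it
- tray: white plastic tray, fixed to the counter, 160 mm (own x) by 240 mm (own y), 45 mm high, walls and floor 4 mm. Origin at the centre of its underside; the half towards its own +y is free
- other_vial: a second vial of the same size, clear glass with an orange-banded label and a red cap, standing in the tray in its -y half; leave it alone. Origin at the centre of its underside
- pump_bottle: white plastic pump bottle, 66 mm across, 171 mm high, standing free on the counter close behind the box; leave it alone. Origin at the centre of its underside
- amber_bottle: amber glass bottle with an aluminium cap, 68 mm across, 150 mm high, standing free on the counter close behind the box; leave it alone. Origin at the centre of its underside

How it is judged:
On the way:
1. the amber vial stands upright and released on the floor of the tray, the lid still shut (x of vial in the frame of tray between -0.076 and 0.076 m and y of vial in the frame of tray between -0.116 and 0.116 m and z of vial in the frame of tray below 0.008 m and angle between vial's own z axis and vertical below 0.1 rad and linear speed of vial below 0.03 m/s and contact force between the fingers and vial below 0.05 N and value of joint lid below 0.1 rad), for 0.2 s.
At the end, for the whole second after the job is handed in: the lid is held still by the gripper at 60 degrees, give or take 7 degrees, with nothing else carrying it; the amber vial stands upright and at rest on the tray's floor; the other vial still stands (value of joint lid between 0.925 and 1.169 rad and velocity of joint lid between -0.06 and 0.06 rad/s and contact force between any of the fingers, the arm and box above 0.5 N and contact force between each of vial, pump_bottle, amber_bottle and box below 0.05 N and x of vial in the frame of tray between -0.076 and 0.076 m and y of vial in the frame of tray between -0.116 and 0.116 m and z of vial in the frame of tray below 0.008 m and angle between each of vial, other_vial's own z axis and vertical below 0.1 rad and linear speed of vial below 0.03 m/s); the arm keeps its last pose, push and grip.
It fails at once if the amber vial is gripped harder than 45 N (90 N summed over both fingers) or pressed onto the tray with more than 60 N (contact force between the fingers and vial above 90 N or contact force between vial and tray above 60 N).
It fails at once if the amber vial is dropped (falls freely from more than about 15 mm) (contact force between the fingers and vial below 0.05 N and linear speed of vial above 0.55 m/s).
It fails at once if the amber vial is tipped over (angle between vial's own z axis and vertical above 0.7 rad).
It fails at once if the lid swings back to 80 degrees or more (value of joint lid above 1.396 rad).
It fails at once if the other vial or a bottle behind the box is shifted by more than 20 mm or tipped (distance of any of other_vial, pump_bottle, amber_bottle from where it was at the start of the episode above 0.02 m or angle between any of other_vial, pump_bottle, amber_bottle's own z axis and vertical above 0.35 rad).
It also fails if it takes over 67 s, if anything falls off the work surface, if the arm or the gripper's body presses on something with over 40 N, if the wrist force passes 120 N, or if a joint passes its speed limit or range.

## Working session

There is one attempt and no reset: what is moved stays moved. The work goes in short steps, Python scripts to look and compute and a shell command to move; the robot and the scene stay as the last step left them, time stands still between calls to the robot, and variables do not carry over. Pictures are saved under pics/ and viewed, at most 10 in all, crops included, and the job is handed in when it is done.

```bash
mkdir -p pics
python3 - <<'E'
from bench import r
import cv2,numpy as np
for n in("side","top"):
    c=r.camera(n);cv2.imwrite(f"pics/{n}0.png",c["color"][:,:,::-1]);print(n,c["mtx"].tolist(),np.round(c["R"],4).tolist(),np.round(c["t"],4).tolist())
s=r.read_state();print(s["time"],s["ee_pos"],s["eef_rot"],s["width"],r.tcp_to_tips)
E
```

```text
side [[487.0649787008911, 0.0, 311.89091634048253], [0.0, 487.0649787008911, 238.32882374396627], [0.0, 0.0, 1.0]] [[0.9138, -0.4061, -0.0077], [-0.286, -0.6299, -0.7221], [0.2884, 0.662, -0.6918]] [-0.5639, 0.2542, 0.7003]
top [[479.2482774093986, 0.0, 316.7158457479618], [0.0, 479.2482774093986, 236.61564557926766], [0.0, 0.0, 1.0]] [[-0.0201, -0.9996, -0.0196], [-0.9839, 0.0232, -0.1774], [0.1778, 0.0157, -0.9839]] [0.0284, 0.6002, 0.9261]
0.1 [ 0.15139476 -0.60602759  0.23284385] [ 9.92515527e-01  1.22116796e-01 -1.18875520e-04 -6.34640938e-04] 0.08729917631603805 0.011
```

View pics/side0.png

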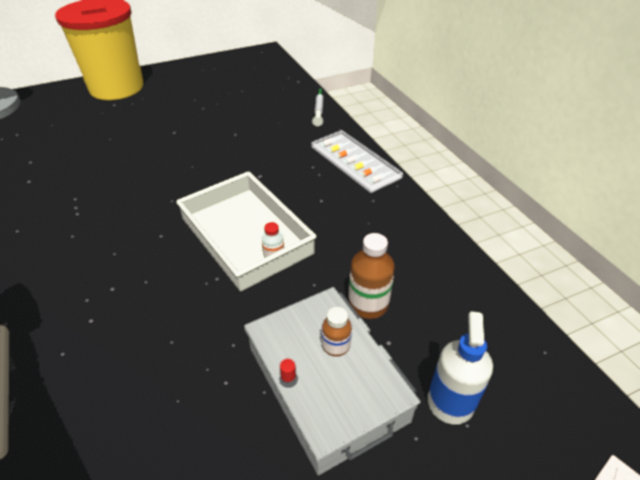

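View pics/top0.png

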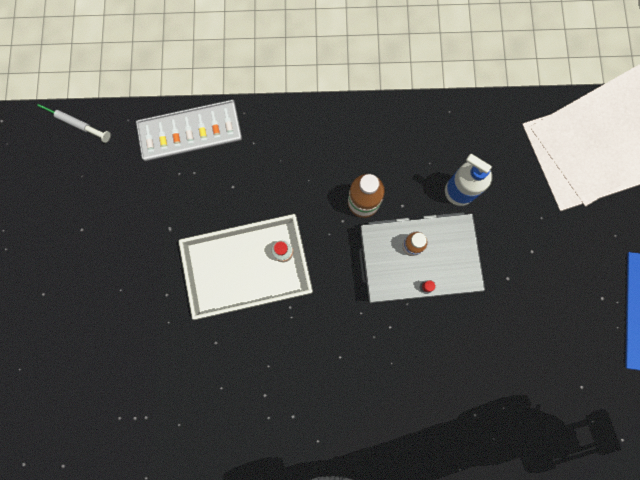

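The side view shows the vial cap at about (337,317), the knob at (288,368), and the tray to the left of the box. The top view shows the cap at (419,240), the knob at (429,286), and lid corners at about (361,225), (472,214), (484,290) and (370,302). The tray corners there are about (179,240), (296,215), (312,292) and (193,319), and the other vial's cap is at (281,248).

```bash
cat > h.py <<'E'
from bench import r
import cv2,numpy as np
from scipy.spatial.transform import Rotation as Ro
C={}
def cam(n):
    C[n]=r.camera(n);return C[n]
def ray(n,p):
    c=C[n];d=c["R"].T@np.linalg.inv(c["mtx"])@[p[0],p[1],1];return -c["R"].T@c["t"],d
def plane(n,p,z):
    o,d=ray(n,p);return o+d*(z-o[2])/d[2]
def two(p,q):
    o,d=ray("top",p);e,f=ray("side",q)
    s=np.linalg.lstsq(np.c_[d,-f],e-o,rcond=None)[0];a=o+d*s[0];b=e+f*s[1];return (a+b)/2,np.linalg.norm(a-b)
def blob(n,kind,box):
    x0,y0,x1,y1=box;h=cv2.cvtColor(C[n]["color"][y0:y1,x0:x1],cv2.COLOR_RGB2HSV).astype(int);H,S,V=h[...,0],h[...,1],h[...,2]
    m={"white":(S<45)&(V>200),"red":((H<6)|(H>174))&(S>150)&(V>90)}[kind].astype(np.uint8)
    k,l,st,ce=cv2.connectedComponentsWithStats(m);i=1+np.argmax(st[1:,4]);return ce[i]+[x0,y0],st[i]
E
python3 - <<'E'
from h import *
np.set_printoptions(precision=4,suppress=True)
cam("top");cam("side")
for nm,k,bt,bs in(("cap","white",(400,225,440,258),(322,302,352,330)),("knob","red",(415,275,445,298),(275,352,302,385)),("other","red",(268,236,295,260),(260,220,284,236))):
    a,sa=blob("top",k,bt);b,sb=blob("side",k,bs);p,g=two(a,b);print(nm,a,sa,b,sb,p,g)
g=cv2.cvtColor(C["top"]["color"],cv2.COLOR_RGB2GRAY)
for nm,box,z,thr in(("lid",(345,205,500,315),.062,105),("tray",(165,205,325,330),.045,120)):
    x0,y0,x1,y1=box;m=(g[y0:y1,x0:x1]>thr).astype(np.uint8)
    if nm=="lid": m=cv2.morphologyEx(cv2.morphologyEx(m,cv2.MORPH_CLOSE,np.ones((15,15))),cv2.MORPH_OPEN,np.ones((25,25)))
    c=max(cv2.findContours(m,0,2)[0],key=cv2.contourArea)
    rc=cv2.minAreaRect(c);q=cv2.approxPolyDP(cv2.convexHull(c),8,True)[:,0]+[x0,y0];print(nm,q.tolist())
    P=np.array([plane("top",v,z) for v in q]);print(P[:,:2],P.mean(0),np.linalg.norm(P-np.roll(P,1,0),axis=1))
E
```

```text
cap [423.1395 235.689 ] [  0   1  40  21 344] [335.5885 312.1788] [  0   0  30  25 537] [ 0.5766 -0.1809  0.1478] 0.008394438752509642
knob [428.8737 285.7579] [ 9  6 11 11 95] [287.5184 370.0221] [  6   7  14  23 272] [ 0.4933 -0.1997  0.0874] 0.00028509764752800875
other [280.3538 247.9385] [  6   6  13  13 130] [271.0846 228.3615] [  5   3  13  12 130] [0.5764 0.0882 0.0715] 0.00041899040642145714
lid [[472, 215], [480, 290], [370, 299], [363, 221]]
[[ 0.6363 -0.3011]
 [ 0.4845 -0.3051]
 [ 0.4714 -0.0877]
 [ 0.6293 -0.0797]] [ 0.5554 -0.1934  0.062 ] [0.2215 0.1519 0.2178 0.1581]
tray [[294, 214], [312, 291], [193, 319], [179, 240]]
[[0.6512 0.0618]
 [0.4907 0.0272]
 [0.4397 0.2677]
 [0.6019 0.3011]] [0.5459 0.1644 0.045 ] [0.2443 0.1642 0.2458 0.1655]
```

Run:
```python
from h import *
np.set_printoptions(precision=4,suppress=True)
cam("top");cam("side")
def cap(n,box):
    x0,y0,x1,y1=box;c=C[n]["color"][y0:y1,x0:x1].astype(int)
    m=((c.min(2)>185)).astype(np.uint8);k,l,st,ce=cv2.connectedComponentsWithStats(m);
    for i in range(1,k):print(n,st[i],ce[i]+[x0,y0])
    i=1+np.argmax(st[1:,4]);return ce[i]+[x0,y0]
a=cap("top",(404,229,432,256));b=cap("side",(324,304,352,330));p=two(a,b);print(p,plane("top",a,.131))
Q=[plane("top",v,.062)[:2] for v in((361,225),(472,214),(484,290),(370,302))];print(np.array(Q),np.mean(Q,0))
for i,j in((1,0),(2,3)):d=Q[j]-Q[i];print("yaw",np.arctan2(-d[0],d[1]))
for i,j in((3,0),(2,1)):d=Q[j]-Q[i];print("yawx",np.arctan2(d[1],d[0]))
c=C["top"]["color"][200:310,340:500];cc=C["side"]["color"][280:480,235:425]
cv2.imwrite("pics/crop.png",np.hstack([cv2.resize(c,None,fx=3,fy=3),cv2.resize(cc,(314,330))])[:,:,::-1])
```

```text
top [  0   0  28  27 403] [421.6203 239.464 ]
top [ 0 26  3  1  3] [405. 255.]
side [  0   0  28  22 466] [336.9142 313.0193]
(array([ 0.5747, -0.1796,  0.1434]), np.float64(0.0002912881723402429)) [ 0.5767 -0.1821  0.131 ]
[[ 0.6211 -0.0753]
 [ 0.6384 -0.3013]
 [ 0.4843 -0.313 ]
 [ 0.4655 -0.0874]] [ 0.5523 -0.1943]
yaw 0.07673251350946192
yaw 0.08310458344077172
yawx 0.07755042615145699
yawx 0.07557559729802203
```

View pics/crop.png

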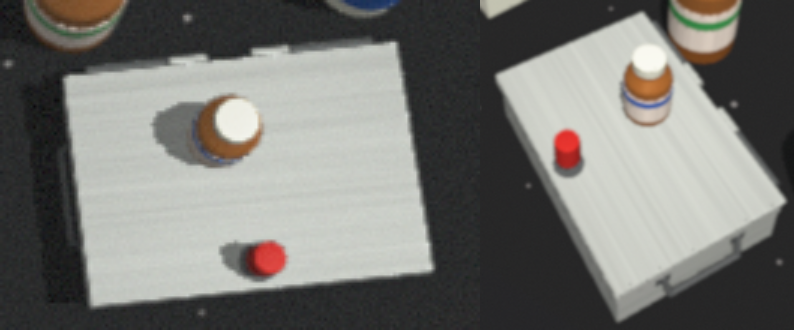

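The crop shows the cap top at about (419.3,240.3) in the top image and (337.9,314.5) in the side image, and both knob and lid are clear. The measured knob matches the one predicted from the lid centre and a yaw of 0.078. I'll start moving.

```bash
cat >> h.py <<'E'
def Rt(yaw,pitch):
    "tool x forward-ish; pitch=angle of tool z below horizontal (90=down), deg"
    a=np.radians(pitch);f=np.array([np.cos(yaw),np.sin(yaw),0]);z=np.cos(a)*f-np.sin(a)*np.array([0,0,1]);y=np.array([np.sin(yaw),-np.cos(yaw),0]);return np.c_[np.cross(y,z),y,z]
def need(p,R):
    s=r.read_state();A=Ro.from_quat(s["eef_rot"]).as_matrix()
    print("t",round(s["time"],2),"pos",np.round(s["ee_pos"],4),"F",np.round(s["ft_force"],1),"w",round(s["width"],4),"g",np.round(s["grip_force"],1),"zaxis",np.round(A[:,2],3))
    print("shift shares",np.round(A.T@(np.array(p)-s["ee_pos"])/.03,2),"turn shares",np.round(np.degrees(Ro.from_matrix(A.T@R).as_rotvec())/6,2))
E
python3 -c "
from h import *
cam('top');cam('side')
print(two((419.3,240.3),(337.9,314.5)),plane('top',(419.3,240.3),.134),plane('side',(337.9,314.5),.134))
print(Rt(.08,90)); need((.575,-.18,.22),Rt(.08,90))"
python3 -m crank '[{"claw":-1,"az":0.5},{"claw":-1,"az":0.5},{"claw":-1,"az":0.58}]' 20
```

```text
(array([ 0.57601247, -0.17717175,  0.13586697]), np.float64(0.0033170172543583046)) [ 0.57468431 -0.17712308  0.134     ] [ 0.57839757 -0.17604368  0.134     ]
[[ 9.96801706e-01  7.99146940e-02  6.10365010e-17]
 [ 7.99146940e-02 -9.96801706e-01  4.89336371e-18]
 [ 6.12323400e-17  0.00000000e+00 -1.00000000e+00]]
t 0.4 pos [ 0.1515 -0.6063  0.2334] F [-0.5 -0.1  0.1] w 0.087 g 0.0 zaxis [-0.  0. -1.]
shift shares [ 17.14 -10.37   0.45] turn shares [-0.    0.    1.57]invalid input at $[0]: expected keys claw, dx, dy, dz, ax, ay, az
```

```bash
python3 -m crank '[{"claw":-1,"dx":0,"dy":0,"dz":0,"ax":0,"ay":0,"az":0.5},{"claw":-1,"dx":0,"dy":0,"dz":0,"ax":0,"ay":0,"az":0.5},{"claw":-1,"dx":0,"dy":0,"dz":0,"ax":0,"ay":0,"az":0.57},{"claw":-1,"dx":0.5,"dy":-0.4,"dz":0,"ax":0,"ay":0,"az":0},{"claw":-1,"dx":0.7,"dy":-0.6,"dz":0,"ax":0,"ay":0,"az":0},{"claw":-1,"dx":0.7,"dy":-0.6,"dz":0,"ax":0,"ay":0,"az":0},{"claw":-1,"dx":0.7,"dy":-0.6,"dz":0,"ax":0,"ay":0,"az":0},{"claw":-1,"dx":0.7,"dy":-0.6,"dz":0,"ax":0,"ay":0,"az":0}]' 20; python3 -m crank '[{"claw":-1,"dx":0.8,"dy":-0.7,"dz":0,"ax":0,"ay":0,"az":0},{"claw":-1,"dx":0.8,"dy":-0.7,"dz":0,"ax":0,"ay":0,"az":0},{"claw":-1,"dx":0.8,"dy":-0.7,"dz":0,"ax":0,"ay":0,"az":0},{"claw":-1,"dx":0.8,"dy":-0.7,"dz":0,"ax":0,"ay":0,"az":0},{"claw":-1,"dx":0.8,"dy":-0.7,"dz":0,"ax":0,"ay":0,"az":0},{"claw":-1,"dx":0.8,"dy":-0.7,"dz":0,"ax":0,"ay":0,"az":0},{"claw":-1,"dx":0.8,"dy":-0.7,"dz":0,"ax":0,"ay":0,"az":0},{"claw":-1,"dx":0.8,"dy":-0.7,"dz":0,"ax":0,"ay":0,"az":0}]'; python3 -c "
from h import *
need((.5765,-.177,.22),Rt(.08,90))"
```

```text
time: 1.07
ee_pos: [0.2442, -0.5137, 0.2336]
eef_rot: [0.999, 0.04, 0.0, 0.0]
ft_force: [1.5, -0.2, 0.2]
width: 0.087
grip_force: 0.0
time: 1.73
ee_pos: [0.4222, -0.3306, 0.2338]
eef_rot: [0.999, 0.04, 0.0, 0.0]
ft_force: [0.8, -0.4, -0.5]
width: 0.0871
grip_force: 0.0
t 1.73 pos [ 0.4222 -0.3306  0.2338] F [ 0.8 -0.4 -0.5] w 0.0871 g 0.0 zaxis [ 0. -0. -1.]
shift shares [ 5.54 -4.69  0.46] turn shares [ 0. -0.  0.]
```

```bash
python3 -m crank '[{"claw":-1,"dx":0.8,"dy":-0.7,"dz":0,"ax":0,"ay":0,"az":0},{"claw":-1,"dx":0.8,"dy":-0.7,"dz":0,"ax":0,"ay":0,"az":0},{"claw":-1,"dx":0.8,"dy":-0.7,"dz":0,"ax":0,"ay":0,"az":0},{"claw":-1,"dx":0.8,"dy":-0.7,"dz":0,"ax":0,"ay":0,"az":0},{"claw":-1,"dx":0.8,"dy":-0.7,"dz":0,"ax":0,"ay":0,"az":0},{"claw":-1,"dx":0.4,"dy":-0.3,"dz":0,"ax":0,"ay":0,"az":0},{"claw":-1,"dx":0,"dy":0,"dz":0,"ax":0,"ay":0,"az":0},{"claw":-1,"dx":0,"dy":0,"dz":0,"ax":0,"ay":0,"az":0}]'
python3 - <<'E'
from h import *
need((.5765,-.177,.086),Rt(.08,90))
a=cam("top")["color"];b=cam("side")["color"]
cv2.imwrite("pics/over.png",np.hstack([cv2.resize(a[170:310,330:490],(400,350)),cv2.resize(b[180:420,225:475],(365,350))])[:,:,::-1])
E
```

```text
time: 2.4
ee_pos: [0.544, -0.207, 0.2334]
eef_rot: [0.999, 0.041, -0.0, -0.0]
ft_force: [0.2, -1.1, -0.6]
width: 0.0869
grip_force: 0.0
t 2.4 pos [ 0.544  -0.207   0.2334] F [ 0.2 -1.1 -0.6] w 0.0869 g 0.0 zaxis [-0.  0. -1.]
shift shares [ 1.16 -0.91  4.91] turn shares [-0.    0.    0.02]
```

View pics/over.png

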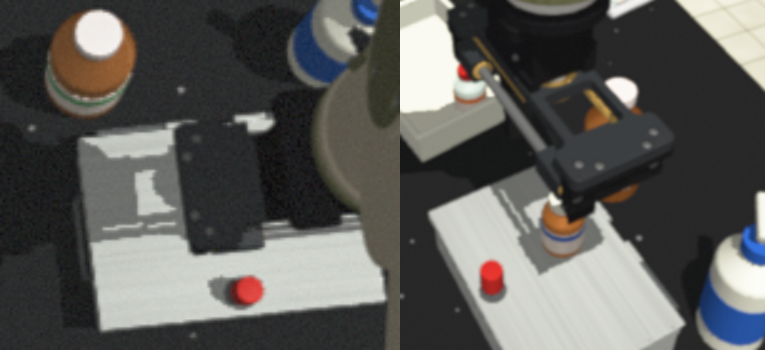

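The picture shows the gripper above the vial with its fingers closing along the box's y axis. The bottles stand clear behind it.

```bash
python3 -m crank '[{"claw":-1,"dx":0.6,"dy":-0.45,"dz":0,"ax":0,"ay":0,"az":0},{"claw":-1,"dx":0.56,"dy":-0.46,"dz":0,"ax":0,"ay":0,"az":0},{"claw":-1,"dx":0,"dy":0,"dz":0,"ax":0,"ay":0,"az":0},{"claw":-1,"dx":0,"dy":0,"dz":0,"ax":0,"ay":0,"az":0}]'
python3 - <<'E'
from h import *
need((.5765,-.177,.085),Rt(.08,90))
a=cam("top")["color"];b=cam("side")["color"]
cv2.imwrite("pics/over2.png",cv2.resize(b[230:380,260:440],(720,600))[:,:,::-1])
E
```

```text
time: 2.83
ee_pos: [0.5761, -0.1778, 0.2335]
eef_rot: [0.999, 0.04, -0.0, 0.0]
ft_force: [0.2, -0.5, 0.2]
width: 0.0869
grip_force: 0.0
t 2.83 pos [ 0.5761 -0.1778  0.2335] F [ 0.2 -0.5  0.2] w 0.0869 g 0.0 zaxis [-0. -0. -1.]
shift shares [ 0.02 -0.02  4.95] turn shares [0.   0.   0.01]
```

View pics/over2.png

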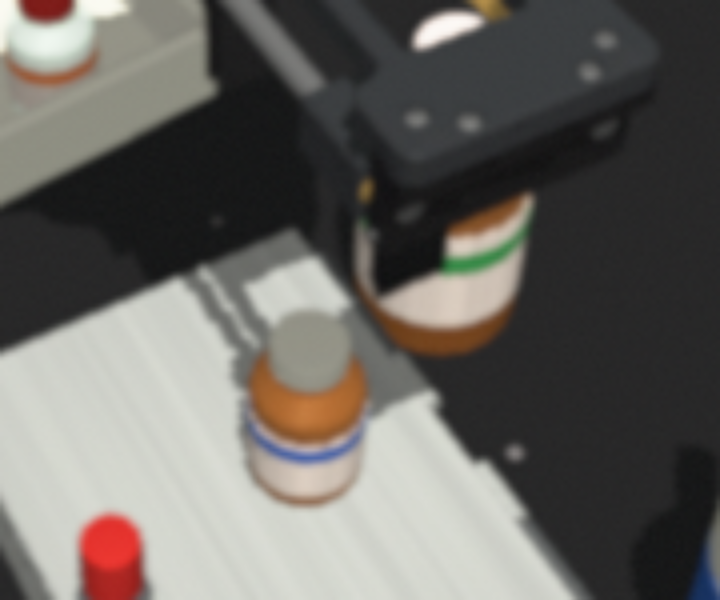

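The vial stands directly below the fingers and is unobstructed. The amber bottle is behind the lid edge, clear of the descent, so I'm going down.

```bash
python3 -m crank '[{"claw":-1,"dx":0,"dy":0,"dz":0.7,"ax":0,"ay":0,"az":0},{"claw":-1,"dx":0,"dy":0,"dz":0.8,"ax":0,"ay":0,"az":0},{"claw":-1,"dx":0,"dy":0,"dz":0.8,"ax":0,"ay":0,"az":0},{"claw":-1,"dx":0,"dy":0,"dz":0.8,"ax":0,"ay":0,"az":0},{"claw":-1,"dx":0,"dy":0,"dz":0.7,"ax":0,"ay":0,"az":0},{"claw":-1,"dx":0,"dy":0,"dz":0.5,"ax":0,"ay":0,"az":0},{"claw":-1,"dx":0,"dy":0,"dz":0.4,"ax":0,"ay":0,"az":0},{"claw":-1,"dx":0,"dy":0,"dz":0.2,"ax":0,"ay":0,"az":0}]';  python3 -m crank '[{"claw":0,"dx":0,"dy":0,"dz":0,"ax":0,"ay":0,"az":0},{"claw":0,"dx":0,"dy":0,"dz":0,"ax":0,"ay":0,"az":0},{"claw":0,"dx":0,"dy":0,"dz":0,"ax":0,"ay":0,"az":0},{"claw":0.1,"dx":0,"dy":0,"dz":0,"ax":0,"ay":0,"az":0},{"claw":0.1,"dx":0,"dy":0,"dz":0,"ax":0,"ay":0,"az":0}]' 12
```

```text
time: 3.6
ee_pos: [0.575, -0.1788, 0.0851]
eef_rot: [0.999, 0.039, -0.001, 0.0]
ft_force: [0.6, -0.2, 0.3]
width: 0.0869
grip_force: 0.0
time: 4.02
ee_pos: [0.5767, -0.1777, 0.0874]
eef_rot: [0.999, 0.04, 0.001, 0.0]
ft_force: [0.1, -0.2, 0.8]
width: 0.0617
grip_force: 0.0
```

```bash
python3 -m crank '[{"claw":0.2,"dx":0,"dy":0,"dz":0,"ax":0,"ay":0,"az":0},{"claw":0.3,"dx":0,"dy":0,"dz":0,"ax":0,"ay":0,"az":0},{"claw":0.5,"dx":0,"dy":0,"dz":0,"ax":0,"ay":0,"az":0},{"claw":0.7,"dx":0,"dy":0,"dz":0,"ax":0,"ay":0,"az":0},{"claw":1,"dx":0,"dy":0,"dz":0,"ax":0,"ay":0,"az":0},{"claw":1,"dx":0,"dy":0,"dz":0,"ax":0,"ay":0,"az":0},{"claw":1,"dx":0,"dy":0,"dz":0,"ax":0,"ay":0,"az":0},{"claw":1,"dx":0,"dy":0,"dz":0,"ax":0,"ay":0,"az":0}]' 12
```

```text
time: 4.68
ee_pos: [0.5763, -0.1775, 0.0867]
eef_rot: [0.999, 0.04, 0.0, 0.0]
ft_force: [0.6, 0.4, 3.2]
width: 0.0416
grip_force: 12.0
```

```bash
python3 -m crank '[{"claw":1,"dx":0,"dy":0,"dz":-0.2,"ax":0,"ay":0,"az":0},{"claw":1,"dx":0,"dy":0,"dz":-0.4,"ax":0,"ay":0,"az":0},{"claw":1,"dx":0,"dy":0,"dz":-0.6,"ax":0,"ay":0,"az":0},{"claw":1,"dx":0,"dy":0,"dz":-0.6,"ax":0,"ay":0,"az":0},{"claw":1,"dx":0,"dy":0,"dz":-0.6,"ax":0,"ay":0,"az":0},{"claw":1,"dx":0,"dy":0,"dz":-0.4,"ax":0,"ay":0,"az":0},{"claw":1,"dx":0,"dy":0,"dz":-0.2,"ax":0,"ay":0,"az":0},{"claw":1,"dx":0,"dy":0,"dz":0,"ax":0,"ay":0,"az":0}]'; python3 -c "
from h import *
need((.537,.208,.18),Rt(.08,90))"
```

```text
time: 5.35
ee_pos: [0.5769, -0.1778, 0.1782]
eef_rot: [0.999, 0.04, 0.001, 0.0]
ft_force: [1.7, 0.5, -0.7]
width: 0.041
grip_force: 12.0
t 5.35 pos [ 0.5769 -0.1778  0.1782] F [ 1.7  0.5 -0.7] w 0.041 g 12.0 zaxis [ 0.002 -0.001 -1.   ]
shift shares [ -0.29 -12.92  -0.07] turn shares [ 0.01 -0.02  0.  ]
```

```bash
python3 -m crank '[{"claw":1,"dx":-0.2,"dy":-0.3,"dz":0,"ax":0,"ay":0,"az":0},{"claw":1,"dx":-0.1,"dy":-0.6,"dz":0,"ax":0,"ay":0,"az":0},{"claw":1,"dx":0,"dy":-0.8,"dz":0,"ax":0,"ay":0,"az":0},{"claw":1,"dx":0,"dy":-0.8,"dz":0,"ax":0,"ay":0,"az":0},{"claw":1,"dx":0,"dy":-0.8,"dz":0,"ax":0,"ay":0,"az":0},{"claw":1,"dx":0,"dy":-0.8,"dz":0,"ax":0,"ay":0,"az":0},{"claw":1,"dx":0,"dy":-0.8,"dz":0,"ax":0,"ay":0,"az":0},{"claw":1,"dx":0,"dy":-0.8,"dz":0,"ax":0,"ay":0,"az":0}]' >/dev/null; python3 -m crank '[{"claw":1,"dx":0,"dy":-0.8,"dz":0,"ax":0,"ay":0,"az":0},{"claw":1,"dx":0,"dy":-0.8,"dz":0,"ax":0,"ay":0,"az":0},{"claw":1,"dx":0,"dy":-0.8,"dz":0,"ax":0,"ay":0,"az":0},{"claw":1,"dx":0,"dy":-0.8,"dz":0,"ax":0,"ay":0,"az":0},{"claw":1,"dx":0,"dy":-0.8,"dz":0,"ax":0,"ay":0,"az":0},{"claw":1,"dx":0,"dy":-0.8,"dz":0,"ax":0,"ay":0,"az":0},{"claw":1,"dx":0,"dy":-0.8,"dz":0,"ax":0,"ay":0,"az":0},{"claw":1,"dx":0,"dy":-0.8,"dz":0,"ax":0,"ay":0,"az":0}]' >/dev/null; python3 -m crank '[{"claw":1,"dx":0,"dy":-0.5,"dz":0,"ax":0,"ay":0,"az":0},{"claw":1,"dx":0,"dy":-0.2,"dz":0,"ax":0,"ay":0,"az":0},{"claw":1,"dx":0,"dy":-0.1,"dz":0,"ax":0,"ay":0,"az":0},{"claw":1,"dx":0,"dy":0,"dz":0,"ax":0,"ay":0,"az":0},{"claw":1,"dx":0,"dy":0,"dz":0,"ax":0,"ay":0,"az":0}]' >/dev/null
python3 - <<'E'
from h import *
need((.537,.208,.18),Rt(.08,90))
a=cam("top")["color"];b=cam("side")["color"]
cv2.imwrite("pics/tray.png",np.hstack([cv2.resize(a[190:340,160:340],(420,350)),cv2.resize(b[100:320,150:390],(380,350))])[:,:,::-1])
E
```

```text
t 7.1 pos [0.5362 0.2061 0.1761] F [ 0.4  0.1 -0.9] w 0.0413 g 12.0 zaxis [-0.001 -0.001 -1.   ]
shift shares [ 0.03 -0.06 -0.13] turn shares [ 0.01  0.01 -0.01]
```

View pics/tray.png

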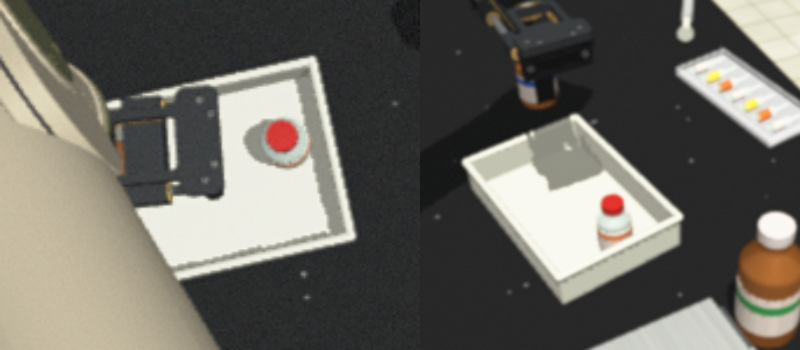

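The vial hangs upright over the free half of the tray, and the other vial is clear on the right. I'm lowering it now.

```bash
python3 -m crank '[{"claw":1,"dx":0,"dy":-0.05,"dz":0.4,"ax":0,"ay":0,"az":0},{"claw":1,"dx":0,"dy":0,"dz":0.7,"ax":0,"ay":0,"az":0},{"claw":1,"dx":0,"dy":0,"dz":0.8,"ax":0,"ay":0,"az":0},{"claw":1,"dx":0,"dy":0,"dz":0.8,"ax":0,"ay":0,"az":0},{"claw":1,"dx":0,"dy":0,"dz":0.8,"ax":0,"ay":0,"az":0},{"claw":1,"dx":0,"dy":0,"dz":0.6,"ax":0,"ay":0,"az":0},{"claw":1,"dx":0,"dy":0,"dz":0.3,"ax":0,"ay":0,"az":0},{"claw":1,"dx":0,"dy":0,"dz":0.1,"ax":0,"ay":0,"az":0}]'; python3 -m crank '[{"claw":1,"dx":0,"dy":0,"dz":0.1,"ax":0,"ay":0,"az":0},{"claw":1,"dx":0,"dy":0,"dz":0.1,"ax":0,"ay":0,"az":0},{"claw":1,"dx":0,"dy":0,"dz":0.05,"ax":0,"ay":0,"az":0},{"claw":1,"dx":0,"dy":0,"dz":0,"ax":0,"ay":0,"az":0},{"claw":1,"dx":0,"dy":0,"dz":0,"ax":0,"ay":0,"az":0}]'
```

```text
time: 7.87
ee_pos: [0.535, 0.2081, 0.0394]
eef_rot: [0.999, 0.04, -0.001, 0.0]
ft_force: [-0.3, 0.4, -0.5]
width: 0.0415
grip_force: 12.0
time: 8.28
ee_pos: [0.5364, 0.209, 0.0346]
eef_rot: [0.999, 0.04, 0.0, -0.0]
ft_force: [-0.3, -0.6, -0.6]
width: 0.0415
grip_force: 12.0
```

```bash
python3 -m crank '[{"claw":1,"dx":0,"dy":0,"dz":0.05,"ax":0,"ay":0,"az":0},{"claw":1,"dx":0,"dy":0,"dz":0.05,"ax":0,"ay":0,"az":0},{"claw":1,"dx":0,"dy":0,"dz":0,"ax":0,"ay":0,"az":0},{"claw":1,"dx":0,"dy":0,"dz":0,"ax":0,"ay":0,"az":0}]'; python3 -m crank '[{"claw":1,"dx":0,"dy":0,"dz":0.05,"ax":0,"ay":0,"az":0},{"claw":1,"dx":0,"dy":0,"dz":0,"ax":0,"ay":0,"az":0},{"claw":1,"dx":0,"dy":0,"dz":0,"ax":0,"ay":0,"az":0}]'
```

```text
time: 8.62
ee_pos: [0.536, 0.2089, 0.031]
eef_rot: [0.999, 0.04, -0.0, 0.0]
ft_force: [0.7, 0.3, -0.3]
width: 0.0415
grip_force: 12.0
time: 8.87
ee_pos: [0.536, 0.2089, 0.0294]
eef_rot: [0.999, 0.04, -0.0, 0.0]
ft_force: [-0.1, -0.4, -0.8]
width: 0.0418
grip_force: 12.0
```

```bash
python3 -m crank '[{"claw":1,"dx":0,"dy":0,"dz":0.03,"ax":0,"ay":0,"az":0},{"claw":1,"dx":0,"dy":0,"dz":0.02,"ax":0,"ay":0,"az":0},{"claw":1,"dx":0,"dy":0,"dz":0,"ax":0,"ay":0,"az":0},{"claw":1,"dx":0,"dy":0,"dz":0,"ax":0,"ay":0,"az":0}]' | grep -E "pos|ft"
```

```text
ee_pos: [0.5362, 0.209, 0.0287]
ft_force: [-2.7, -2.1, 6.4]
```

```bash
python3 -m crank '[{"claw":1,"dx":0,"dy":0,"dz":0.02,"ax":0,"ay":0,"az":0},{"claw":1,"dx":0,"dy":0,"dz":0,"ax":0,"ay":0,"az":0},{"claw":1,"dx":0,"dy":0,"dz":0,"ax":0,"ay":0,"az":0}]' | grep -E "pos|ft"
```

```text
ee_pos: [0.5363, 0.209, 0.0286]
ft_force: [-4.9, -2.4, 12.0]
```

The vial is on the floor with 12 N of contact. Releasing it now.

```bash
python3 -m crank '[{"claw":-0.2,"dx":0,"dy":0,"dz":0,"ax":0,"ay":0,"az":0},{"claw":-0.4,"dx":0,"dy":0,"dz":0,"ax":0,"ay":0,"az":0},{"claw":-0.6,"dx":0,"dy":0,"dz":0,"ax":0,"ay":0,"az":0},{"claw":-0.6,"dx":0,"dy":0,"dz":0,"ax":0,"ay":0,"az":0},{"claw":-0.6,"dx":0,"dy":0,"dz":0,"ax":0,"ay":0,"az":0},{"claw":-0.6,"dx":0,"dy":0,"dz":0,"ax":0,"ay":0,"az":0},{"claw":-0.6,"dx":0,"dy":0,"dz":0,"ax":0,"ay":0,"az":0}]';python3 -m crank '[{"claw":-0.6,"dx":0,"dy":0,"dz":-0.3,"ax":0,"ay":0,"az":0},{"claw":-0.6,"dx":0,"dy":0,"dz":-0.6,"ax":0,"ay":0,"az":0},{"claw":-0.6,"dx":0,"dy":0,"dz":-0.8,"ax":0,"ay":0,"az":0},{"claw":-0.6,"dx":0,"dy":0,"dz":-0.8,"ax":0,"ay":0,"az":0},{"claw":-0.6,"dx":0,"dy":0,"dz":-0.8,"ax":0,"ay":0,"az":0},{"claw":-0.6,"dx":0,"dy":0,"dz":-0.8,"ax":0,"ay":0,"az":0},{"claw":-0.6,"dx":0,"dy":0,"dz":-0.8,"ax":0,"ay":0,"az":0},{"claw":-0.6,"dx":0,"dy":0,"dz":-0.5,"ax":0,"ay":0,"az":0}]'
python3 - <<'E'
from h import *
a=.078;f=np.array([np.cos(a),np.sin(a),0]);k=np.array([.493,-.1992,.088])
need(k-.15*f+[0,0,.10],Rt(a,35))
E
```

```text
time: 10.03
ee_pos: [0.536, 0.2089, 0.0273]
eef_rot: [0.999, 0.04, -0.0, 0.0]
ft_force: [-1.4, 0.9, 0.7]
width: 0.0689
grip_force: 0.0
time: 10.7
ee_pos: [0.5366, 0.2095, 0.1929]
eef_rot: [0.999, 0.04, 0.001, -0.0]
ft_force: [0.7, 0.5, 0.4]
width: 0.0696
grip_force: 0.0
t 10.7 pos [0.5366 0.2095 0.1929] F [0.7 0.5 0.4] w 0.0696 g 0.0 zaxis [ 0.003  0.001 -1.   ]
shift shares [-7.55 13.45  0.13] turn shares [-0.02  9.14  0.02]
```

```bash
python3 -m crank '[{"claw":-0.6,"dx":-0.3,"dy":0.5,"dz":0,"ax":0,"ay":0,"az":0},{"claw":-0.6,"dx":-0.3,"dy":0.8,"dz":0,"ax":0,"ay":0,"az":0},{"claw":-0.6,"dx":-0.3,"dy":0.8,"dz":0,"ax":0,"ay":0,"az":0},{"claw":-0.6,"dx":-0.3,"dy":0.8,"dz":0,"ax":0,"ay":0,"az":0},{"claw":-0.6,"dx":-0.3,"dy":0.8,"dz":0,"ax":0,"ay":0,"az":0},{"claw":-0.6,"dx":-0.3,"dy":0.8,"dz":0,"ax":0,"ay":0,"az":0},{"claw":-0.6,"dx":-0.3,"dy":0.8,"dz":0,"ax":0,"ay":0,"az":0},{"claw":-0.6,"dx":-0.3,"dy":0.8,"dz":0,"ax":0,"ay":0,"az":0}]' >/dev/null; python3 -m crank '[{"claw":-0.6,"dx":-0.3,"dy":0.8,"dz":0,"ax":0,"ay":0,"az":0},{"claw":-0.6,"dx":-0.3,"dy":0.8,"dz":0,"ax":0,"ay":0,"az":0},{"claw":-0.6,"dx":-0.3,"dy":0.8,"dz":0,"ax":0,"ay":0,"az":0},{"claw":-0.6,"dx":-0.3,"dy":0.8,"dz":0,"ax":0,"ay":0,"az":0},{"claw":-0.6,"dx":-0.3,"dy":0.8,"dz":0,"ax":0,"ay":0,"az":0},{"claw":-0.6,"dx":-0.3,"dy":0.8,"dz":0,"ax":0,"ay":0,"az":0},{"claw":-0.6,"dx":0,"dy":0.8,"dz":0,"ax":0,"ay":0,"az":0},{"claw":-0.6,"dx":0,"dy":0.8,"dz":0,"ax":0,"ay":0,"az":0}]' >/dev/null; python3 -m crank '[{"claw":-0.6,"dx":0,"dy":0.7,"dz":0,"ax":0,"ay":0,"az":0},{"claw":-0.6,"dx":0,"dy":0.3,"dz":0,"ax":0,"ay":0,"az":0},{"claw":-0.6,"dx":0,"dy":0,"dz":0,"ax":0,"ay":0,"az":0},{"claw":-0.6,"dx":0,"dy":0,"dz":0,"ax":0,"ay":0,"az":0}]' >/dev/null;python3 - <<'E'
from h import *
np.set_printoptions(precision=4,suppress=True)
a=.078;f=np.array([np.cos(a),np.sin(a),0]);k=np.array([.493,-.1992,.086])
need(k-.08*Rt(a,35)[:,2],Rt(a,35));print(r.read_state()["joint_positions"])
cam("top");cam("side")
i,j=blob("top","red",(415,275,445,298)),blob("side","red",(275,352,302,385));print(i,j,two(i[0],j[0]))
b=C["side"]["color"];cv2.imwrite("pics/pre.png",b[:,:,::-1])
E
```

```text
t 12.37 pos [ 0.4431 -0.204   0.1896] F [ 0.4  0.9 -0.2] w 0.0695 g 0.0 zaxis [ 0.     0.001 -1.   ]
shift shares [-0.52 -0.03  1.92] turn shares [-0.02  9.16  0.02]
[ 0.6517  0.0804 -0.3268  1.8583  0.0269  1.2073 -1.1739]
(array([429.    , 284.7826]), array([ 9,  6, 11, 10, 69], dtype=int32)) (array([288.0673, 372.8269]), array([  6,  11,  15,  19, 208], dtype=int32)) (array([ 0.4945, -0.201 ,  0.0822]), np.float64(0.001909601640223201))
```

View pics/pre.png

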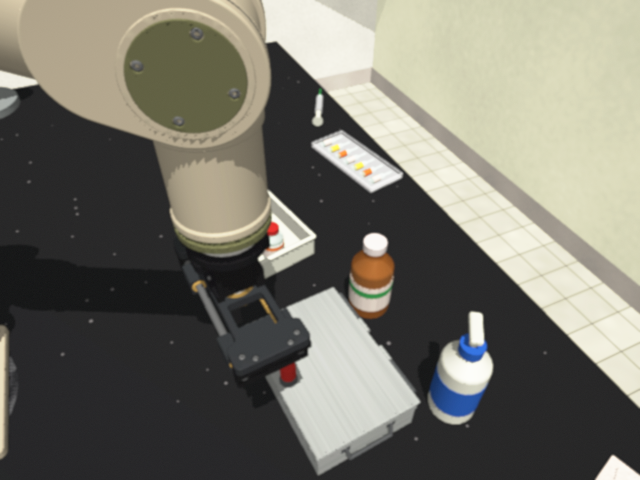

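The gripper is above and in front of the knob, which shows at (288,373). The lid is still shut and the bottles are undisturbed. I'll pitch the tool forward so it finishes near vertical once the lid is up.

```bash
python3 -m crank '[{"claw":-0.6,"dx":0,"dy":0,"dz":0,"ax":0,"ay":0.5,"az":0},{"claw":-0.6,"dx":0,"dy":0,"dz":0,"ax":0,"ay":0.7,"az":0},{"claw":-0.6,"dx":0,"dy":0,"dz":0,"ax":0,"ay":0.7,"az":0},{"claw":-0.6,"dx":0,"dy":0,"dz":0,"ax":0,"ay":0.7,"az":0},{"claw":-0.6,"dx":0,"dy":0,"dz":0,"ax":0,"ay":0.7,"az":0},{"claw":-0.6,"dx":0,"dy":0,"dz":0,"ax":0,"ay":0.7,"az":0},{"claw":-0.6,"dx":0,"dy":0,"dz":0,"ax":0,"ay":0.7,"az":0},{"claw":-0.6,"dx":0,"dy":0,"dz":0,"ax":0,"ay":0.7,"az":0}]' ; python3 -m crank '[{"claw":-0.6,"dx":0,"dy":0,"dz":0,"ax":0,"ay":0.7,"az":0},{"claw":-0.6,"dx":0,"dy":0,"dz":0,"ax":0,"ay":0.7,"az":0},{"claw":-0.6,"dx":0,"dy":0,"dz":0,"ax":0,"ay":0.7,"az":0},{"claw":-0.6,"dx":0,"dy":0,"dz":0,"ax":0,"ay":0,"az":0},{"claw":-0.6,"dx":0,"dy":0,"dz":0,"ax":0,"ay":0,"az":0}]' >/dev/null;python3 - <<'E'
from h import *
np.set_printoptions(precision=4,suppress=True)
a=.078;k=np.array([.4938,-.200,.086])
need(k-.06*Rt(a,45)[:,2],Rt(a,45));print(r.read_state()["joint_positions"])
E
```

```text
time: 13.13
ee_pos: [0.4432, -0.2039, 0.19]
eef_rot: [0.959, 0.039, 0.281, -0.011]
ft_force: [0.1, -0.4, -0.8]
width: 0.07
grip_force: 0.0
t 13.55 pos [ 0.4427 -0.2035  0.189 ] F [0.3 0.4 0.7] w 0.0694 g 0.0 zaxis [ 0.703  0.058 -0.709]
shift shares [-1.22  0.02  1.64] turn shares [-0.03  0.02  0.01]
[ 0.6424 -0.2656  0.0354  2.3955 -0.9634  0.6232 -0.1118]
```

```bash
python3 -m crank '[{"claw":-0.6,"dx":0,"dy":0,"dz":0.5,"ax":0,"ay":0,"az":0},{"claw":-0.6,"dx":0,"dy":0,"dz":0.6,"ax":0,"ay":0,"az":0},{"claw":-0.6,"dx":-0.2,"dy":0,"dz":0.5,"ax":0,"ay":0,"az":0},{"claw":-0.6,"dx":-0.4,"dy":0,"dz":0,"ax":0,"ay":0,"az":0},{"claw":-0.6,"dx":-0.4,"dy":0,"dz":0,"ax":0,"ay":0,"az":0},{"claw":-0.6,"dx":-0.2,"dy":0,"dz":0,"ax":0,"ay":0,"az":0},{"claw":-0.6,"dx":0,"dy":0,"dz":0,"ax":0,"ay":0,"az":0},{"claw":-0.6,"dx":0,"dy":0,"dz":0,"ax":0,"ay":0,"az":0}]'>/dev/null;python3 - <<'E'
from h import *
np.set_printoptions(precision=4,suppress=True)
a=.078;k=np.array([.4938,-.200,.086])
need(k,Rt(a,45));print(r.read_state()["joint_positions"])
b=cam("side")["color"];c=cam("top")["color"]
cv2.imwrite("pics/pre2.png",np.hstack([cv2.resize(c[230:330,360:500],(420,300)),cv2.resize(b[300:450,200:390],(380,300))])[:,:,::-1])
E
```

```text
t 14.22 pos [ 0.4582 -0.2049  0.1377] F [-0.6  0.4  0. ] w 0.0695 g 0.0 zaxis [ 0.704  0.055 -0.709]
shift shares [-0.37 -0.07  2.07] turn shares [0.   0.02 0.03]
[ 0.8585 -0.1205 -0.1982  2.4134 -1.2266  0.55    0.1624]
```

View pics/pre2.png

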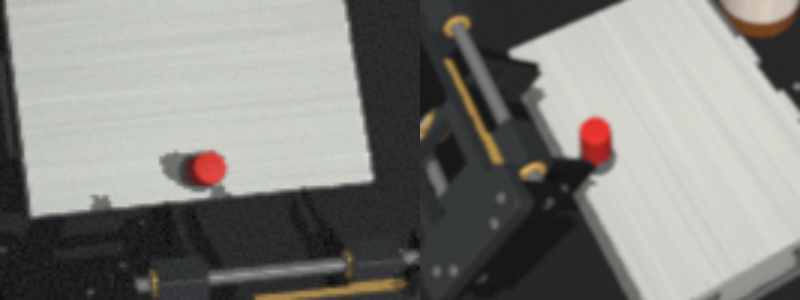

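The open fingers straddle the knob line from the front, with the knob midway between them. I'm advancing along the tool axis.

```bash
python3 -m crank '[{"claw":-0.6,"dx":0,"dy":0,"dz":0.4,"ax":0,"ay":0,"az":0},{"claw":-0.6,"dx":0,"dy":0,"dz":0.5,"ax":0,"ay":0,"az":0},{"claw":-0.6,"dx":-0.1,"dy":0,"dz":0.4,"ax":0,"ay":0,"az":0},{"claw":-0.6,"dx":-0.1,"dy":-0.03,"dz":0.3,"ax":0,"ay":0,"az":0},{"claw":-0.6,"dx":-0.1,"dy":-0.03,"dz":0.2,"ax":0,"ay":0,"az":0},{"claw":-0.6,"dx":0,"dy":0,"dz":0,"ax":0,"ay":0,"az":0},{"claw":-0.6,"dx":0,"dy":0,"dz":0,"ax":0,"ay":0,"az":0}]'>/dev/null;python3 - <<'E'
from h import *
np.set_printoptions(precision=4,suppress=True)
a=.078;k=np.array([.4938,-.200,.086])
need(k,Rt(a,45));print(r.read_state()["joint_positions"])
E
```

```text
t 14.9 pos [ 0.4805 -0.2027  0.1179] F [ 1.3  0.6 -0.2] w 0.0693 g 0.0 zaxis [ 0.699  0.063 -0.712]
shift shares [-0.43 -0.05  1.07] turn shares [-0.08  0.07  0.06]
[ 0.2503 -0.0697  0.3559  2.415  -1.2659  0.4703  0.211 ]
```

```bash
python3 -m crank '[{"claw":-0.6,"dx":0,"dy":0,"dz":-0.2,"ax":0,"ay":-0.5,"az":0},{"claw":-0.6,"dx":0,"dy":0,"dz":-0.2,"ax":0,"ay":-0.6,"az":0},{"claw":-0.6,"dx":0,"dy":0,"dz":0,"ax":0,"ay":-0.6,"az":0},{"claw":-0.6,"dx":0,"dy":0,"dz":0,"ax":0,"ay":-0.4,"az":0},{"claw":-0.6,"dx":0,"dy":0,"dz":0,"ax":0,"ay":0,"az":0},{"claw":-0.6,"dx":0,"dy":0,"dz":0,"ax":0,"ay":0,"az":0},{"claw":-0.6,"dx":0,"dy":0,"dz":0,"ax":0,"ay":0,"az":0}]'>/dev/null;python3 - <<'E'
from h import *
np.set_printoptions(precision=4,suppress=True)
a=.078;k=np.array([.4938,-.200,.086])
need(k,Rt(a,57));print(r.read_state()["joint_positions"])
E
```

```text
t 15.48 pos [ 0.4722 -0.2046  0.1242] F [-0.4  0.1 -0.5] w 0.0697 g 0.0 zaxis [ 0.549  0.051 -0.834]
shift shares [-0.09 -0.09  1.46] turn shares [-0.08 -0.08  0.04]
[ 0.3094 -0.0844  0.2203  2.302  -0.6544  0.5262 -0.4458]
```

```bash
python3 -m crank '[{"claw":-0.6,"dx":0,"dy":-0.03,"dz":0.3,"ax":0,"ay":0,"az":0},{"claw":-0.6,"dx":-0.03,"dy":-0.03,"dz":0.4,"ax":0,"ay":0,"az":0},{"claw":-0.6,"dx":-0.03,"dy":-0.03,"dz":0.4,"ax":0,"ay":0,"az":0},{"claw":-0.6,"dx":-0.03,"dy":0,"dz":0.3,"ax":0,"ay":0,"az":0},{"claw":-0.6,"dx":0,"dy":0,"dz":0.1,"ax":0,"ay":0,"az":0},{"claw":-0.6,"dx":0,"dy":0,"dz":0,"ax":0,"ay":0,"az":0},{"claw":-0.6,"dx":0,"dy":0,"dz":0,"ax":0,"ay":0,"az":0}]'>/dev/null;python3 - <<'E'
from h import *
np.set_printoptions(precision=4,suppress=True)
a=.078;k=np.array([.4938,-.200,.086])
need(k,Rt(a,57));print(r.read_state()["joint_positions"])
E
```

```text
t 16.07 pos [ 0.4945 -0.1997  0.0853] F [ 0.   0.  -0.3] w 0.0695 g 0.0 zaxis [ 0.548  0.051 -0.835]
shift shares [-0.01  0.01 -0.03] turn shares [-0.08 -0.07  0.04]
[ 0.2767  0.0305  0.2201  2.2985 -0.8201  0.4403 -0.3032]
```

```bash
python3 -m crank '[{"claw":1,"dx":0,"dy":0,"dz":0.1,"ax":0,"ay":0,"az":0},{"claw":1,"dx":0,"dy":0,"dz":0,"ax":0,"ay":0,"az":0},{"claw":1,"dx":0,"dy":0,"dz":0,"ax":0,"ay":0,"az":0},{"claw":1,"dx":0,"dy":0,"dz":0,"ax":0,"ay":0,"az":0},{"claw":1,"dx":0,"dy":0,"dz":0,"ax":0,"ay":0,"az":0},{"claw":1,"dx":0,"dy":0,"dz":0,"ax":0,"ay":0,"az":0},{"claw":1,"dx":0,"dy":0,"dz":0,"ax":0,"ay":0,"az":0},{"claw":1,"dx":0,"dy":0,"dz":0,"ax":0,"ay":0,"az":0}]' 30;  python3 -m crank '[{"claw":1,"dx":0,"dy":0,"dz":0,"ax":0,"ay":0,"az":0},{"claw":1,"dx":0,"dy":0,"dz":0,"ax":0,"ay":0,"az":0},{"claw":1,"dx":0,"dy":0,"dz":0,"ax":0,"ay":0,"az":0},{"claw":1,"dx":0,"dy":0,"dz":0,"ax":0,"ay":0,"az":0}]' 30
cat > lid.py <<'E'
from h import *
import sys
# waypoints: pose of the gripped tool rotated about the hinge line from the grasp pose
a=.078;f=np.array([np.cos(a),np.sin(a),0]);y=np.array([-np.sin(a),np.cos(a),0])
g=np.load("grasp.npz");K=np.array([.4938,-.2,.086]);H=K+.14*f-[0,0,.028]
th=np.radians(float(sys.argv[1]));Q=Ro.from_rotvec(y*th)
p=H+Q.apply(g["p"]-H);need(p,Q.as_matrix()@g["R"])
s=r.read_state();v=s["ee_pos"]-H;v0=g["p"]-H;print("lid angle by position",np.degrees(np.arctan2(v[2],-v@f)-np.arctan2(v0[2],-v0@f)),"radius",np.hypot(v[2],v@f),np.hypot(v0[2],v0@f),np.round(s["joint_positions"],2))
E
python3 -c "
from h import *
s=r.read_state();np.savez('grasp.npz',p=s['ee_pos'],R=Ro.from_quat(s['eef_rot']).as_matrix())"
for t in 0 15 30 45 60; do python3 lid.py $t | grep -E "shift|lid"; done
```

```text
time: 16.73
ee_pos: [0.4967, -0.1994, 0.083]
eef_rot: [0.957, 0.041, 0.287, -0.014]
ft_force: [0.9, 0.3, 0.2]
width: 0.0243
grip_force: 0.0
time: 17.07
ee_pos: [0.4966, -0.1983, 0.0829]
eef_rot: [0.957, 0.041, 0.287, -0.015]
ft_force: [-2.7, 4.2, 4.1]
width: 0.0211
grip_force: 30.0
shift shares [0. 0. 0.] turn shares [0. 0. 0.]
lid angle by position 0.0 radius 0.13930449128126376 0.13930449128126376 [ 0.28  0.04  0.22  2.3  -0.83  0.44 -0.29]
shift shares [ 0.94 -0.   -0.76] turn shares [ 0.01 -2.5   0.03]
lid angle by position 0.0 radius 0.13930449128126376 0.13930449128126376 [ 0.28  0.04  0.22  2.3  -0.83  0.44 -0.29]
shift shares [ 2.05 -0.   -1.25] turn shares [ 0.03 -5.    0.05]
lid angle by position 0.0 radius 0.13930449128126376 0.13930449128126376 [ 0.28  0.04  0.22  2.3  -0.83  0.44 -0.29]
shift shares [ 3.25  0.   -1.43] turn shares [ 0.04 -7.5   0.08]
lid angle by position 0.0 radius 0.13930449128126376 0.13930449128126376 [ 0.28  0.04  0.22  2.3  -0.83  0.44 -0.29]
shift shares [ 4.46  0.01 -1.3 ] turn shares [  0.05 -10.     0.1 ]
lid angle by position 0.0 radius 0.13930449128126376 0.13930449128126376 [ 0.28  0.04  0.22  2.3  -0.83  0.44 -0.29]
```

The knob is gripped: width is 21 mm against a 22 mm knob. I'm starting the lift along the arc about the hinge, 3 degrees per row.

```bash
python3 -m crank '[{"claw":1,"dx":0.04,"dy":0,"dz":-0.04,"ax":0,"ay":-0.125,"az":0},{"claw":1,"dx":0.09,"dy":0,"dz":-0.09,"ax":0,"ay":-0.25,"az":0},{"claw":1,"dx":0.13,"dy":0,"dz":-0.13,"ax":0,"ay":-0.375,"az":0},{"claw":1,"dx":0.13,"dy":0,"dz":-0.13,"ax":0,"ay":-0.375,"az":0},{"claw":1,"dx":0.13,"dy":0,"dz":-0.13,"ax":0,"ay":-0.375,"az":0},{"claw":1,"dx":0.09,"dy":0,"dz":-0.09,"ax":0,"ay":-0.25,"az":0},{"claw":1,"dx":0,"dy":0,"dz":0,"ax":0,"ay":0,"az":0},{"claw":1,"dx":0,"dy":0,"dz":0,"ax":0,"ay":0,"az":0}]' 30; python3 lid.py 10.5;python3 lid.py 30|grep shift
```

```text
time: 17.73
ee_pos: [0.5032, -0.1978, 0.1071]
eef_rot: [0.979, 0.043, 0.197, -0.011]
ft_force: [-0.6, 4.7, -3.2]
width: 0.0211
grip_force: 30.0
t 17.73 pos [ 0.5032 -0.1978  0.1071] F [-0.6  4.7 -3.2] w 0.0211 g 30.0 zaxis [ 0.386  0.039 -0.922]
shift shares [ 0.01  0.   -0.01] turn shares [0.01 0.02 0.02]
lid angle by position 10.321618649999897 radius 0.13935981174664588 0.13930449128126376 [ 0.2   0.05  0.21  2.14 -0.35  0.63 -0.82]
shift shares [ 1.27  0.   -0.95] turn shares [ 0.03 -3.23  0.05]
```

Tracking the arc well, with small forces. I'll continue.

```bash
python3 -m crank '[{"claw":1,"dx":0.09,"dy":0,"dz":-0.09,"ax":0,"ay":-0.25,"az":0},{"claw":1,"dx":0.17,"dy":0,"dz":-0.17,"ax":0,"ay":-0.5,"az":0},{"claw":1,"dx":0.17,"dy":0,"dz":-0.17,"ax":0,"ay":-0.5,"az":0},{"claw":1,"dx":0.17,"dy":0,"dz":-0.17,"ax":0,"ay":-0.5,"az":0},{"claw":1,"dx":0.17,"dy":0,"dz":-0.17,"ax":0,"ay":-0.5,"az":0},{"claw":1,"dx":0.17,"dy":0,"dz":-0.17,"ax":0,"ay":-0.5,"az":0},{"claw":1,"dx":0.17,"dy":0,"dz":-0.17,"ax":0,"ay":-0.5,"az":0},{"claw":1,"dx":0.09,"dy":0,"dz":-0.09,"ax":0,"ay":-0.25,"az":0}]' >/dev/null; python3 -m crank '[{"claw":1,"dx":0,"dy":0,"dz":0,"ax":0,"ay":0,"az":0},{"claw":1,"dx":0,"dy":0,"dz":0,"ax":0,"ay":0,"az":0}]' >/dev/null; python3 lid.py 31.5;python3 lid.py 60|grep shift
```

```text
t 18.57 pos [ 0.5293 -0.1957  0.1504] F [-4.5  5.1  1. ] w 0.0213 g 30.0 zaxis [ 0.03   0.009 -1.   ]
shift shares [ 0.01  0.   -0.01] turn shares [0.03 0.02 0.03]
lid angle by position 31.24518326877015 radius 0.1393195108705168 0.13930449128126376 [ 0.1   0.24  0.21  1.76 -0.08  1.12 -1.15]
shift shares [ 1.95  0.01 -1.23] turn shares [ 0.07 -4.73  0.07]
```

```bash
python3 -m crank '[{"claw":1,"dx":0.09,"dy":0,"dz":-0.09,"ax":0,"ay":-0.25,"az":0},{"claw":1,"dx":0.17,"dy":0,"dz":-0.17,"ax":0,"ay":-0.5,"az":0},{"claw":1,"dx":0.17,"dy":0,"dz":-0.17,"ax":0,"ay":-0.5,"az":0},{"claw":1,"dx":0.17,"dy":0,"dz":-0.17,"ax":0,"ay":-0.5,"az":0},{"claw":1,"dx":0.17,"dy":0,"dz":-0.17,"ax":0,"ay":-0.5,"az":0},{"claw":1,"dx":0.17,"dy":0,"dz":-0.17,"ax":0,"ay":-0.5,"az":0},{"claw":1,"dx":0.17,"dy":0,"dz":-0.17,"ax":0,"ay":-0.5,"az":0},{"claw":1,"dx":0.09,"dy":0,"dz":-0.09,"ax":0,"ay":-0.25,"az":0}]' >/dev/null; python3 -m crank '[{"claw":1,"dx":0,"dy":0,"dz":0,"ax":0,"ay":0,"az":0},{"claw":1,"dx":0,"dy":0,"dz":0,"ax":0,"ay":0,"az":0}]' >/dev/null; python3 lid.py 52.5;python3 lid.py 60|grep shift
```

```text
t 19.4 pos [ 0.5697 -0.1924  0.1819] F [-3.3  5.1  2.7] w 0.0213 g 30.0 zaxis [-0.328 -0.023 -0.944]
shift shares [ 0.    0.01 -0.  ] turn shares [0.07 0.02 0.05]
lid angle by position 52.47912942671609 radius 0.13928321339416583 0.13930449128126376 [ 0.05  0.55  0.23  1.32 -0.01  1.6  -1.22]
shift shares [ 0.45  0.01 -0.41] turn shares [ 0.08 -1.23  0.06]
```

```bash
python3 -m crank '[{"claw":1,"dx":0.09,"dy":0,"dz":-0.09,"ax":0,"ay":-0.25,"az":0},{"claw":1,"dx":0.13,"dy":0,"dz":-0.12,"ax":0,"ay":-0.375,"az":0},{"claw":1,"dx":0.13,"dy":0,"dz":-0.12,"ax":0,"ay":-0.375,"az":0},{"claw":1,"dx":0.08,"dy":0,"dz":-0.08,"ax":0,"ay":-0.23,"az":0},{"claw":1,"dx":0,"dy":0,"dz":0,"ax":0,"ay":0,"az":0},{"claw":1,"dx":0,"dy":0,"dz":0,"ax":0,"ay":0,"az":0},{"claw":1,"dx":0,"dy":0,"dz":0,"ax":0,"ay":0,"az":0},{"claw":1,"dx":0,"dy":0,"dz":0,"ax":0,"ay":0,"az":0}]' >/dev/null; python3 lid.py 60
python3 - <<'E'
from h import *
b=cam("side")["color"];c=cam("top")["color"]
cv2.imwrite("pics/end.png",np.hstack([cv2.resize(c[140:340,160:500],(410,300)),cv2.resize(b[150:480,150:510],(380,300))])[:,:,::-1])
E
```

```text
t 20.07 pos [ 0.586 -0.191  0.189] F [-3.2  5.   5.4] w 0.0214 g 30.0 zaxis [-0.445 -0.033 -0.895]
shift shares [ 0.01  0.01 -0.01] turn shares [ 0.08 -0.01  0.05]
lid angle by position 59.818199175856044 radius 0.13925527663466633 0.13930449128126376 [ 0.04  0.69  0.23  1.14 -0.    1.77 -1.22]
```

View pics/end.png

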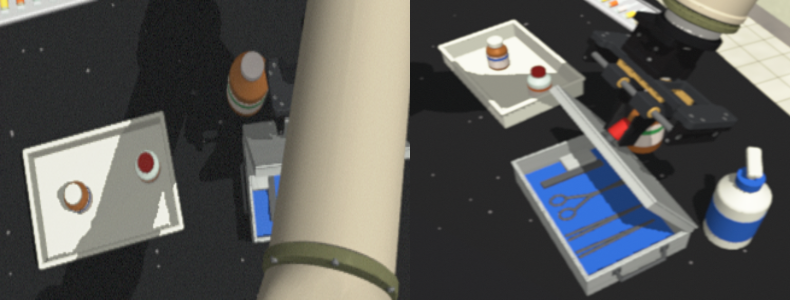

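The picture shows the lid held at about 60° by the red knob, both vials upright in the tray, and both bottles in place. Handing in.

```bash
python3 -m crank '[{"claw":1,"dx":0,"dy":0,"dz":0,"ax":0,"ay":0,"az":0},{"claw":1,"dx":0,"dy":0,"dz":0,"ax":0,"ay":0,"az":0},{"claw":1,"dx":0,"dy":0,"dz":0,"ax":0,"ay":0,"az":0}]'; python3 lid.py 60|grep lid; python3 -c "
from bench import r
print(r.close_job())"
```

```text
time: 20.42
ee_pos: [0.586, -0.1911, 0.189]
eef_rot: [0.972, 0.043, -0.229, 0.007]
ft_force: [-3.0, 4.9, 5.3]
width: 0.0212
grip_force: 30.0
lid angle by position 59.79681530732046 radius 0.13928009198328278 0.13930449128126376 [ 0.04  0.69  0.23  1.14 -0.    1.77 -1.22]
the job is handed in; nothing more can be done
None
```

The amber vial stands upright in the tray, the gripper holds the lid still by its knob at about 60° (59.8° from the arm's position), the other vial and bottles look undisturbed in the last picture, and the job was handed in at about 20 s with no verdict returned.

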